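Draw the safety bolt of a panel carrier

TASK

Unlock the panel carrier: with one fingertip press the long spring catch bar right down, and while you keep it down the whole way, push the upright tab of the bolt with the other fingertip until the bolt is fully drawn out of its keeper, away from the white panel. Then let go so that the bar springs back up and locks the bolt open. Do not grasp anything, and leave the bottles, tools and other things lying around where they are.

Things in the scene. Friction and masses are not known exactly. Their poses are not given: they have to be found in the camera images.
- lock: Fixed unit: dark steel base plate 135 x 270 mm, 12 mm thick, beside a wooden carrier with a white stone panel (panel top 48 mm above the bench, centre at own y = -256 mm). Origin on the bench below the bolt rod; z up; own y is the bolt's sliding direction, +y draws it open, away from the panel. The 16 mm rod runs along y at x = 0, top 50 mm high. Its place and yaw vary.
- catch: Catch bar: flat steel, 28 mm wide (lock's x), 160 long (y), 5 thick. Origin: centre of its top face, at x -66, y -20 mm in the lock's frame, same axes. Top face 74 mm above the bench when up, 60 mm fully pressed. Moves only up and down on springs (2.5 N to start, 7.5 N fully down), springs back up. A fingertip can slide along it while pressing. Its teeth, below, stop the bolt's lug.
- catch_end (a point): Centre of the bar's end farthest from the panel, on its top face (80 mm from the bar's centre along +y); moves with the bar. The bar's stroke is 14 mm. Its teeth clear the bolt's lug from 8 mm of stroke on; the bar must stay at least 9.5 mm down (top face below 64.5 mm above the bench) while the bolt moves.
- bolt: Upright steel tab on the bolt rod, pushed on its -y face (towards the white panel): 28 mm wide (lock's x), 10 thick (y), 50 tall, top 96 mm above the bench. Origin: its centre, 71 mm up, axes as the lock's; x 0, y -30 mm in the lock's frame when shut, y +30 fully drawn. So it is 66 mm beside the bar's centre line and rises 36 mm above the pressed bar.
- guide_top (a point): Centre of the top, 54 mm above the bench, of the steel rod guide nearer the panel (34 mm along lock's x, 18 along y), at x 0, y -90 mm in the lock's frame. A second guide is at y +60; the keeper block (46 x 22 mm) at y -145 is as high. Lug and teeth between bar and rod stay below 46 mm, the bar's skirt below the bar.
- bolt_tip (a point): Tip of the bolt rod in the keeper, 135 mm from the tab towards the panel, 42 mm above the bench. The bolt is 0 to 2 mm drawn at the start; its stop is at 60 mm. About 2.5 N of friction; it stays where left. With the bar up a tooth stops it at about 3 mm, or at the next teeth; the bar can spring up fully again only with the bolt beyond 56 mm.
- pad: Bystander: round polishing pad, 116 mm across and 28 mm thick, lying on the white panel. Origin under its centre.
- block: Bystander: hand sanding block, 60 x 110 x 38 mm. Origin under its centre; about 130 mm from the bolt, on the side away from the bar.
- jar: Bystander: small white jar, 60 mm across, 55 mm tall. Origin under its centre; about 120 mm from the bolt, on the side away from the bar.
- polish: Bystander: black bottle, 64 mm across, 190 mm tall. Origin under its centre; beyond the drawn end of the bolt (about y = +250 mm in the lock's frame).
- cleaner: Bystander: black bottle, 60 mm across, 170 mm tall. Origin under its centre; about x = +170, y = +200 mm in the lock's frame.
- driver: Bystander: screwdriver lying along the bar, on its side away from the bolt, about 150 mm from the bolt. Origin under it, x axis along it.
- scraper: Bystander: flat scraper lying on the bench beyond the drawn end of the bar, about x = -150, y = +240 mm in the lock's frame. Origin under it, x axis along it.

How it is judged (in metres and radians):
On the way, in this order (a step that is already met when the one before it is completed fails the run):
1. the catch bar is pressed down by a fingertip with the bolt still shut (z of catch in the frame of lock below 0.0645 m and y of bolt in the frame of lock below -0.022 m and contact force between the fingers and catch above 0.5 N), for 0.1 s.
2. one fingertip holds the bar down while the other pushes the tab, with the bolt past 20 mm (z of catch in the frame of lock below 0.0645 m and y of bolt in the frame of lock above -0.01 m and contact force between the fingers and catch above 0.5 N and contact force between the fingers and bolt above 0.3 N), for 0.1 s.
3. the bolt is fully drawn with the bar still held (z of catch in the frame of lock below 0.0645 m and y of bolt in the frame of lock above 0.026 m), for 0.05 s.
At the end, for the whole second after the job is handed in: The bolt is drawn at least 56 mm of its 60 mm and at rest, the catch bar is back up (within 3 mm), and no bystander is more than 15 mm from where it began (y of bolt in the frame of lock above 0.026 m and z of catch in the frame of lock above 0.071 m and linear speed of bolt below 0.01 m/s and distance of each of pad, block, jar, polish, cleaner, driver, scraper from where it was at the start of the episode below 0.015 m); the robot touches nothing.
It fails at once if the catch bar is let up (less than 9.5 mm down) while the bolt is between 8 and 54 mm (y of bolt in the frame of lock between -0.022 and 0.024 m and z of catch in the frame of lock above 0.0645 m).
It fails at once if a bystander is lifted, carried or knocked more than 20 mm away (distance of any of pad, block, jar, polish, cleaner, driver, scraper from where it was at the start of the episode above 0.02 m).
It also fails if it takes over 40 s, if anything falls off the work surface, if the arm or the gripper's body presses on something with over 40 N, if the wrist force passes 120 N, or if a joint passes its speed limit or range.

ROBOT

A 6-joint arm with a two-finger parallel gripper is mounted at the origin on the work surface. World frame = base frame: x ahead of the robot, y to its left, z up, the work surface at z = 0. Lengths are in mm, angles in rad, forces in N, time in s.
With the tool pointing down it reaches from about 275 to 750 mm from the base axis. Payload 10.2 kg.
Tool frame: the origin (TCP) lies midway between the tips of the shut fingers; the grasp point (between the pads) lies 19 mm behind it; z points along the fingers, y is the direction in which the jaws open and shut (so a half turn about z gives the same grasp; the last joint's range is limited). The gripper opens to 85 mm and grips with 20 to 120 N. Pads are 22 mm wide; open, the fingers measure 114 mm over their backs; the gripper's body (76 mm by 85 mm) begins 54 mm behind the grasp point. The pads swing forward as they close: fully open they stand 13 mm farther back than shut.
Start: joints at [-1.554, 0.313, 1.498, -0, 1.331, -0.223], TCP at [124.678, -509.987, 205.594] pointing down, gripper open.
Joint ranges: [-2.94, 2.94], [-0.97, 2.17], [0.19, 2.56], [-1.23, 4.37], [0.02, 3.11], [-2.88, 2.88]. Speed limits (rad/s): [2.39, 2.39, 3.01, 3.14, 3.14, 3.14].

INTERFACE

Orientations are given as a unit quaternion [w, x, y, z].
In Python, from rig import sense, optics, ctrl gives the robot as it stands.
- The arm moves only by the tool play_rows, never from a script. Its argument "plan" is a list of rows, each a list of 7 numbers: the shift along the world's x, y, z in mm, then the turn, a rotation vector about the world's x, y, z in rad, then the opening, from -1 (shut) to 1 (fully open), so that 0 is half open. A call has 1 to 5 rows; each row shifts and turns the pose as measured when the row begins; what a row does not reach is not made up. A row lasts 1/12 s, in which the tool goes at most 41.7 mm and 7.16 degrees, less where a joint would pass 70% of its speed; a pose out of reach is approached as far as the arm can. A call is refused whole if a number of a shift passes 41.7 or a number of a turn 0.125, either way. A call with a gripper value outside its range is refused whole. The fingers move at their own pace and stop on an object; "grip_force" is the grip in N (left out, the last holds). Time passes only in rows, so rows that do not move let the fingers close. It gives the time, the measured TCP pose, the force and the opening at its end, in the units of the state.
- sense(): the state, without advancing time (a new reading comes with each control period).
- optics.capture(name): name is "scene" or "top" or "wrist"; returns a dict with "img" (400x640x3 uint8, blue, green, red), "fx", "fy", "cx", "cy" (pixels), "world_to_cam" (4x4, takes a point from world to camera coordinates). Camera axes: x right, y up, looking along -z (the intrinsics and any distortion apply to the point x, -y, -z); pixel columns grow to the right and rows downward; lengths in mm; the calibration is good to about 2 mm. A picture is of the moment at which its call begins. There is no depth.
- ctrl.finish_job(): hands the job in, once; it reports no verdict.
The state is a dict: "time_s": time; "joints": joint angles; "dq": joint speeds; "tau": joint torques, N m; "eef_pos": TCP position; "ee_rot": TCP orientation; "force": force on the tool from outside, world axes, zero at the start; "wrist_torque": the same for the moment, N m; "grip_width": opening from 0.0 (shut) to 1.0 (fully open).
Only numpy, scipy, OpenCV 4.12 (cv2) and the standard library are available. Lean on these libraries where they do the work, as an engineer would, in place of code of your own. Each camera call takes 0.05 s, during which the arm holds its last target. There are 200 camera calls.

## Working session

There is one attempt and no reset: what is moved stays moved. The work goes in short steps, Python scripts to look and compute and a tool call to move; the robot and the scene stay as the last step left them, time stands still between calls to the robot, and variables do not carry over. Pictures are saved under pics/ and viewed, about 8 in all and at most 12, crops included, and the job is handed in when it is done.

Besides the shell and the picture viewer there is one more tool, called as a command line: name --pt "numbers of a row" for each row, then --argument value for the rest. play_rows: Moves the arm, as the interface text tells. Its arguments: {"type":"object","properties":{"plan":{"type":"array"},"grip_force":{"type":"number"}},"required":["plan"]}

```bash
mkdir -p pics; ls; python3 - <<'E'
from rig import sense, optics, ctrl
import cv2,numpy as np
print(sense())
for n in ("scene","top"):
    c=optics.capture(n); cv2.imwrite(f"pics/{n}0.png",c["img"])
    print(n,{k:(v if np.isscalar(v) else np.round(v,4).tolist()) for k,v in c.items() if k!="img"})
E
```

```text
pics
{'time_s': 0.0, 'joints': array([-1.55441321e+00,  3.13455174e-01,  1.49843004e+00,  4.12905895e-06,
        1.33102294e+00, -2.23392789e-01]), 'dq': array([-1.76714931e-03,  4.37871133e-04,  2.85166699e-04, -5.19093086e-04,
        7.78699713e-04,  2.63729212e-05]), 'tau': array([-7.18748906e-04, -4.12264788e+01, -2.59738630e+01, -2.46500749e-04,
        4.18260592e-03, -1.77246676e-06]), 'eef_pos': array([ 124.66766683, -509.6820991 ,  205.03510985]), 'ee_rot': array([-6.54022341e-04,  9.92821887e-01,  1.19600453e-01,  6.99531904e-05]), 'force': array([ 0.04403785,  0.21062901, -0.15141286]), 'wrist_torque': array([ 0.0245248 , -0.01344748,  0.04122227]), 'grip_width': 1.0010740778303553}
scene {'fx': 411.51539249759196, 'fy': 411.51539249759196, 'cx': 320.7897200584059, 'cy': 198.79407922835134, 'world_to_cam': [[-0.4518, 0.892, 0.0134, 239.7792], [-0.7685, -0.3968, 0.5019, 438.9825], [0.453, 0.2165, 0.8648, -1345.0694], [0.0, 0.0, 0.0, 1.0]]}
top {'fx': 369.7934066427715, 'fy': 369.7934066427715, 'cx': 317.61377678060285, 'cy': 200.73842398148815, 'world_to_cam': [[0.0292, -0.9995, 0.0129, 19.2349], [0.9838, 0.0311, 0.1765, -588.0204], [-0.1768, 0.0076, 0.9842, -885.8396], [0.0, 0.0, 0.0, 1.0]]}
```

View pics/scene0.png

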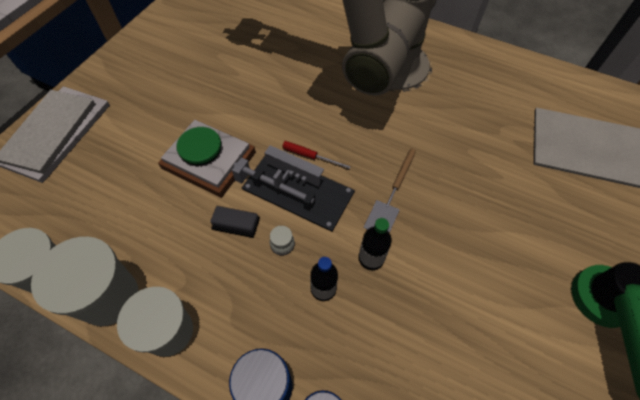

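View pics/top0.png

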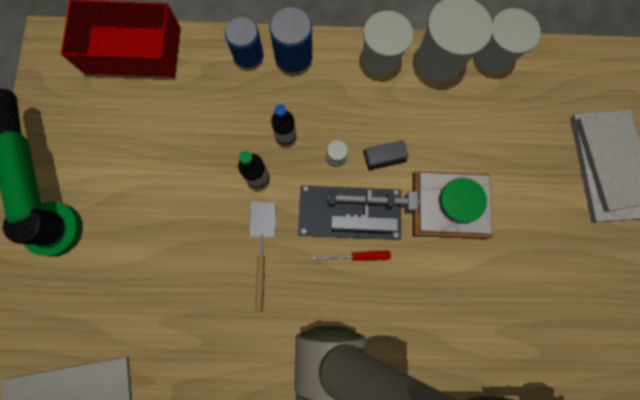

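The scene view shows the lock at about (295,185), the bar on the robot's side and the panel to the right (world -y). The top view has the plate at about x 300-400, y 187-238. I'll zoom both in.

```bash
python3 - <<'E'
import cv2,numpy as np
a=cv2.imread("pics/top0.png")[178:248,290:430]; b=cv2.imread("pics/scene0.png")[138:232,225:365]
f=lambda i:cv2.convertScaleAbs(cv2.resize(i,(800,int(i.shape[0]*800/140)),interpolation=cv2.INTER_CUBIC),alpha=1.5,beta=15)
cv2.imwrite("pics/c1.png",f(a)); cv2.imwrite("pics/c2.png",f(b))
E
```

```text
(no output)
```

View pics/c1.png

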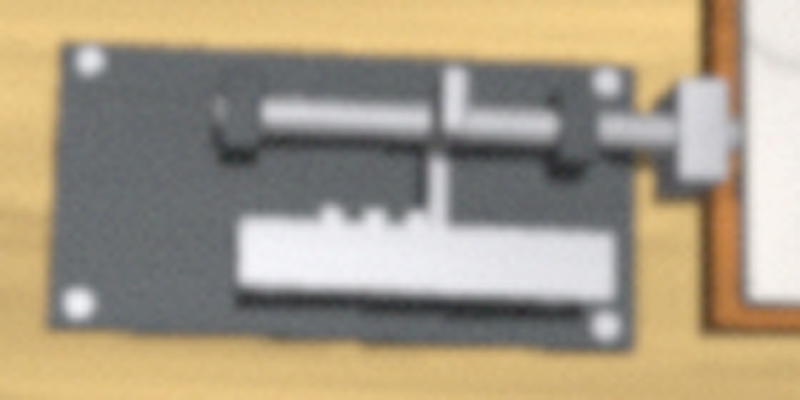

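View pics/c2.png

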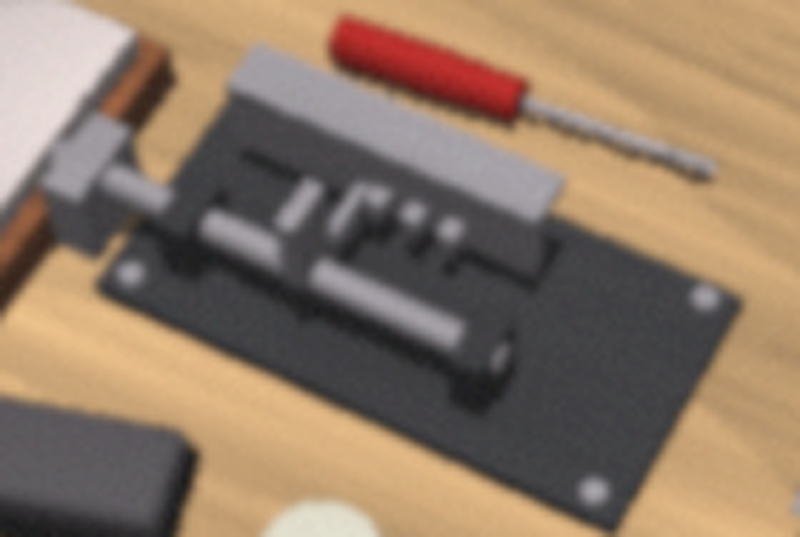

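```bash
cat > fit.py <<'E'
import numpy as np
from scipy.optimize import least_squares
from rig import optics
S=140/800
top=np.array([[238,216],[613,232],[238,288],[612,300],[703,130],[455,97]])*S+[290,178]
scn=np.array([[540,220],[232,86],[562,182],[258,46],[88,158],[302,205]])*S+[225,138]
L=np.array([[-52,60,74],[-52,-100,74],[-80,60,74],[-80,-100,74],[0,-145,54],[0,-30,96.]])
def proj(c,P):
    q=(c["world_to_cam"]@np.c_[P,np.ones(len(P))].T)[:3]
    return np.c_[c["cx"]+c["fx"]*q[0]/-q[2], c["cy"]+c["fy"]*-q[1]/-q[2]]
def world(p,P,d=0):
    c,s=np.cos(p[2]),np.sin(p[2]); return np.c_[p[0]+c*P[:,0]-s*P[:,1], p[1]+s*P[:,0]+c*P[:,1], P[:,2]]
if __name__=="__main__":
    T,Sc=optics.capture("top"),optics.capture("scene")
    def r(p,sep=None):
        Q=L.copy(); Q[5,1]+=p[3]; W=world(p,Q); a=proj(T,W)-top; b=proj(Sc,W)-scn
        return np.r_[a.ravel(),b.ravel()] if sep is None else (a if sep==0 else b).ravel()
    s=least_squares(r,[500,0,0,0]); print(s.x); print(s.fun.reshape(-1,2).round(1))
    for k in 0,1: print(least_squares(lambda p:r(p,k),s.x).x)
    p=s.x; print(world(p,np.array([[-66,60,74.],[0,-30,96],[-66,-20,74]])))
E
python3 fit.py
```

```text
[ 5.97687325e+02 -5.87201297e+01 -1.05262790e-02  1.75816173e+00]
[[-0.1  0.2]
 [-0.8  0. ]
 [-0.5 -1.1]
 [-0.6 -0.5]
 [-0.6 -0.7]
 [-0.6  0. ]
 [-0.5  0.2]
 [-1.2 -0.6]
 [ 0.8 -1.3]
 [-0.2 -1.2]
 [-0.4 -0.9]
 [-0.4 -0.6]]
[ 5.96851383e+02 -5.99779253e+01 -1.05650989e-02  1.65836537e+00]
[ 5.99186877e+02 -5.68735083e+01 -9.58265511e-03  1.72375598e+00]
[[532.32254667   1.97126781  74.        ]
 [597.3715426  -88.7184677   96.        ]
 [531.4804599  -78.02430012  74.        ]]
```

The bar and tab are located: lock origin at about (597.5, -59), yaw about -0.01. The plan is to set the jaws along lock x, fingers about 68 mm apart. One finger presses the bar while the other stands just behind the tab, then I slide along +y. Moving now.

play_rows --pt "28 25 0 0 0 0.11 0.3" --pt "28 25 0 0 0 0.11 0.3" --pt "28 25 0 0 0 0.11 0.3" --pt "28 25 0 0 0 0.11 0.3" --pt "28 25 0 0 0 0.11 0.3"

```text
time_s: 0.62
eef_pos: [264.0, -383.0, 203.4]
ee_rot: [-0.001, 0.921, 0.39, -0.001]
force: [0.6, -0.3, -0.2]
grip_width: 0.651
```

play_rows --pt "28 25 0 0 0 0.11 0.3" --pt "28 25 0 0 0 0.11 0.3" --pt "28 25 0 0 0 0.11 0.3" --pt "28 25 0 0 0 0.11 0.3" --pt "28 25 0 0 0 0.11 0.3"

```text
time_s: 1.03
eef_pos: [409.3, -250.1, 203.6]
ee_rot: [-0.001, 0.772, 0.636, -0.001]
force: [0.6, -0.6, 0.5]
grip_width: 0.647
```

play_rows --pt "28 25 0 0 0 0.06 0.3" --pt "28 25 0 0 0 0.06 0.3" --pt "28 25 0 0 0 0.03 0.3" --pt "28 25 0 0 0 0 0.3" --pt "28 25 -10 0 0 0 0.3"

```text
time_s: 1.45
eef_pos: [555.7, -116.6, 195.0]
ee_rot: [0.001, 0.717, 0.697, -0.0]
force: [1.0, -1.1, -0.4]
grip_width: 0.651
```

play_rows --pt "8 7 -20 0 0 0 0.3" --pt "0 0 -20 0 0 0 0.3" --pt "0 0 -15 0 0 0 0.3" --pt "0 0 0 0 0 0 0.3"

```text
time_s: 1.78
eef_pos: [567.9, -101.7, 135.1]
ee_rot: [-0.0, 0.713, 0.701, -0.0]
force: [-1.0, 0.5, -0.0]
grip_width: 0.651
```

play_rows --pt "-4 -11 0 0 0 0.006 0.3" --pt "0 0 0 0 0 0 0.3"

```text
time_s: 1.95
eef_pos: [563.6, -112.5, 135.0]
ee_rot: [-0.001, 0.711, 0.703, -0.0]
force: [0.3, -0.1, 0.7]
grip_width: 0.653
```

```bash
python3 - <<'E'
from rig import sense, optics
import cv2,numpy as np
s=sense(); print(s["eef_pos"],s["ee_rot"],s["force"])
w=optics.capture("wrist"); cv2.imwrite("pics/w1.png",w["img"])
from fit import proj,world
p=[597.5,-59,-.0105]
P=world(p,np.array([[-52,60,74],[-52,-100,74],[-80,60,74],[-80,-100,74],[14,-35,96],[-14,-35,96],[0,-90,54.]]))
print(proj(w,P).round(0)); print(proj(w,s["eef_pos"][None]+[[0,0,0],[34,0,0],[-34,0,0]]).round(0)); print(w["world_to_cam"].round(3))
E
```

```text
[ 563.59909875 -112.45051279  134.95040278] [-9.36742601e-04  7.10897761e-01  7.03294641e-01 -3.78483741e-04] [ 0.29315436 -0.09305033  0.73419917]
[[293.  47.]
 [298. 261.]
 [251.  47.]
 [264. 261.]
 [389. 193.]
 [348. 193.]
 [359. 240.]]
[[320. 241.]
 [377. 241.]
 [263. 242.]]
[[ 1.00000e+00 -1.10000e-02 -2.00000e-03 -5.65041e+02]
 [ 1.00000e-02  9.52000e-01 -3.05000e-01  1.20205e+02]
 [ 5.00000e-03  3.05000e-01  9.52000e-01 -2.81646e+02]
 [ 0.00000e+00  0.00000e+00  0.00000e+00  1.00000e+00]]
```

View pics/w1.png

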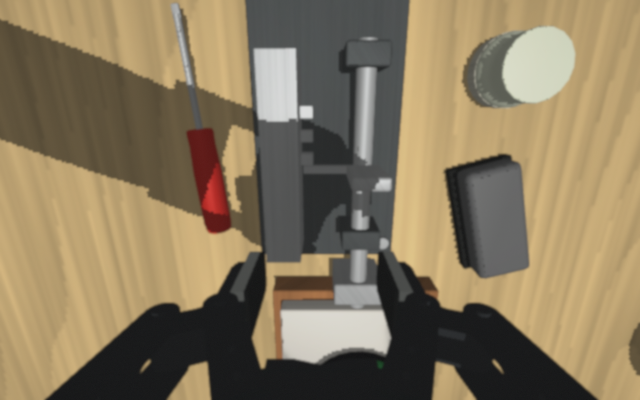

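The wrist view shows the bar's top at columns 255-302, rows 47-262. The tab's near edge is at about (350-391, 190) and the guide at (360,240). All of these match the prediction within about 4 px, so the lock is 2 mm further in +x. The fingertips are at about (252,255) and (389,255), a bit wide, so I'll narrow slightly, shift +x and descend.

play_rows --pt "2 0 -15 0 0 0 0.1" --pt "0 0 -15 0 0 0 0.1" --pt "0 0 -10 0 0 0 0.1" --pt "0 0 0 0 0 0 0.1"

```text
time_s: 2.33
eef_pos: [567.9, -111.9, 98.1]
ee_rot: [0.002, 0.712, 0.702, 0.002]
force: [-0.4, -0.0, -0.1]
grip_width: 0.55
```

```bash
python3 - <<'E'
from rig import sense, optics
import cv2,numpy as np
s=sense(); print(s["eef_pos"],s["force"],s["grip_width"])
w=optics.capture("wrist")["img"][130:330,180:460]
t=optics.capture("scene")["img"][120:220,225:365]
g=lambda i,h:cv2.resize(i,(560,h),interpolation=cv2.INTER_CUBIC)
cv2.imwrite("pics/w2.png",np.vstack([cv2.convertScaleAbs(g(w,400),alpha=1.8,beta=20)]))
E
```

```text
[ 567.87537825 -111.9466705    98.11909516] [-0.40802952 -0.03117897 -0.08312723] 0.5501943671991137
```

View pics/w2.png

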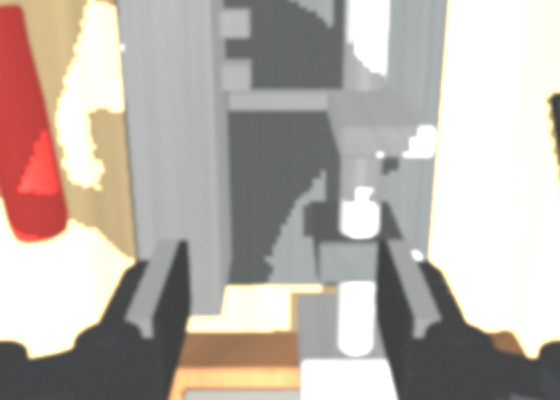

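The tips are at crop columns 150-190 and 380-420, which puts the finger centres about ±35 mm from the TCP. The left one is over the bar and the right one is on the near side of the tab. Descending in small steps, watching the force.

play_rows --pt "-2 0 -10 0 0 0 0.1" --pt "0 0 -8 0 0 0 0.1" --pt "0 0 -4 0 0 0 0.1" --pt "0 0 -2 0 0 0 0.1"

```text
time_s: 2.77
eef_pos: [567.7, -112.6, 76.5]
ee_rot: [0.006, 0.712, 0.702, 0.003]
force: [-0.7, -1.0, -0.2]
grip_width: 0.554
```

play_rows --pt "0 0 -4 0 0 0 0.1" --pt "0 0 -3 0 0 0 0.1" --pt "0 0 0 0 0 0 0.1"

```text
time_s: 3.02
eef_pos: [567.5, -112.5, 68.3]
ee_rot: [0.005, 0.712, 0.702, 0.003]
force: [0.2, -0.1, -0.0]
grip_width: 0.546
```

play_rows --pt "0 0 -2 0 0 0 0.1" --pt "0 0 -1 0 0 0 0.1"

```text
time_s: 3.18
eef_pos: [567.7, -112.6, 65.3]
ee_rot: [0.006, 0.712, 0.702, 0.003]
force: [0.4, 0.5, -0.4]
grip_width: 0.552
```

play_rows --pt "0 0 -3 0 0 0 0.1" --pt "0 0 0 0 0 0 0.1"

```text
time_s: 3.35
eef_pos: [567.7, -112.7, 62.0]
ee_rot: [0.006, 0.712, 0.702, 0.003]
force: [-0.9, 0.6, 0.0]
grip_width: 0.552
```

play_rows --pt "0 0 -3 0 0 0 0.1" --pt "0 0 0 0 0 0 0.1"

```text
time_s: 3.52
eef_pos: [567.8, -112.7, 58.8]
ee_rot: [0.006, 0.712, 0.702, 0.003]
force: [0.3, 0.9, 0.3]
grip_width: 0.553
```

No force yet at 58.8, so I'm checking before going lower.

```bash
python3 - <<'E'
from rig import sense, optics
import cv2,numpy as np
s=sense(); print(s["eef_pos"],s["force"],s["wrist_torque"])
w=optics.capture("wrist")["img"][130:310,190:450]
t=optics.capture("scene")["img"][110:210,215:360]
g=lambda i,h,W:cv2.convertScaleAbs(cv2.resize(i,(W,h),interpolation=cv2.INTER_CUBIC),alpha=2,beta=25)
cv2.imwrite("pics/w3.png",np.hstack([g(w,300,400),g(t,300,400)]))
E
```

```text
[ 567.820243   -112.6884545    58.76745216] [0.33470434 0.86561744 0.34363635] [-0.00735876  0.02690749  0.00152423]
```

View pics/w3.png

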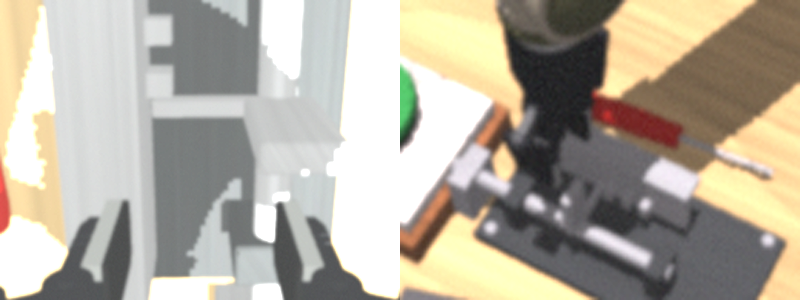

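The left tip is over the bar and the right tip stands behind the tab with clearance to the rod. Continuing down in small steps.

play_rows --pt "0 0 -3 0 0 0 0.1" --pt "0 0 0 0 0 0 0.1"

```text
time_s: 3.78
eef_pos: [568.2, -112.8, 56.3]
ee_rot: [0.006, 0.712, 0.702, 0.003]
force: [-0.3, -0.8, -0.1]
grip_width: 0.555
```

play_rows --pt "0 0 -3 0 0 0 0.1" --pt "0 0 0 0 0 0 0.1"

```text
time_s: 3.95
eef_pos: [568.3, -112.9, 53.0]
ee_rot: [0.006, 0.712, 0.702, 0.003]
force: [0.6, 0.5, 0.4]
grip_width: 0.546
```

```bash
python3 - <<'E'
from rig import sense, optics
import cv2,numpy as np
from fit import proj,world
s=sense(); print(s["eef_pos"],s["force"],s["wrist_torque"],s["tau"])
W=optics.capture("wrist"); T=optics.capture("scene")
p=[599,-59,-.0105]
for z in (74,60):
    P=world(p,np.array([[-52,60,z],[-80,60,z],[-52,-20,z],[-80,-20,z]])); print(z,proj(W,P).round(1).tolist(),proj(T,P).round(1).tolist())
w=W["img"][0:300,180:450]
t=T["img"][130:190,250:340]
g=lambda i,h,W:cv2.convertScaleAbs(cv2.resize(i,(W,h),interpolation=cv2.INTER_CUBIC),alpha=1.8,beta=25)
cv2.imwrite("pics/w4.png",np.hstack([g(w,400,360),g(t,290,435)[:400] if 0 else cv2.copyMakeBorder(g(t,290,435),0,110,0,0,cv2.BORDER_CONSTANT)]))
E
```

```text
[ 568.26974592 -112.86256599   53.02957502] [0.59763489 0.45698244 0.41497832] [ 0.00328153 -0.00612709  0.01951727] [-1.40710606e-02 -5.00232661e+01 -2.28095055e+01  4.27283012e-03
 -1.37169622e-01 -7.35512617e-05]
74 [[267.2, 12.1], [199.5, 12.1], [276.3, 196.5], [219.6, 196.8]] [[318.7, 177.0], [323.8, 168.9], [290.9, 164.7], [296.3, 156.8]]
60 [[271.8, 20.5], [210.4, 20.5], [279.5, 188.9], [227.3, 189.3]] [[318.6, 180.0], [323.7, 171.9], [291.2, 167.8], [296.5, 160.0]]
```

View pics/w4.png

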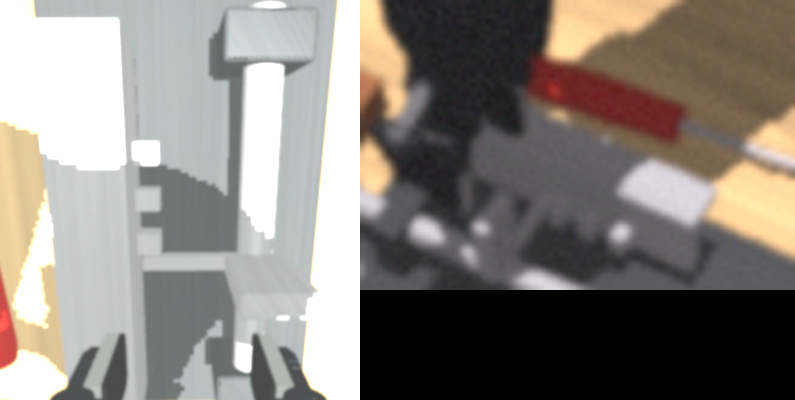

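From the view, the tips sit about 25-30 mm above the stated TCP at this opening: the apparent gap gives 2.0 px/mm, and the bar's corners still match the up state. Contact is therefore still to come. I'm adjusting x and the opening, then going lower.

play_rows --pt "-3 0 0 0 0 0 0.2" --pt "0 0 -3 0 0 0 0.2" --pt "0 0 0 0 0 0 0.2"

```text
time_s: 4.3
eef_pos: [565.3, -113.0, 50.5]
ee_rot: [0.007, 0.712, 0.702, 0.004]
force: [0.2, -0.0, -0.5]
grip_width: 0.598
```

play_rows --pt "0 0 -3 0 0 0 0.2" --pt "0 0 0 0 0 0 0.2"

```text
time_s: 4.47
eef_pos: [565.3, -113.0, 47.2]
ee_rot: [0.007, 0.712, 0.702, 0.004]
force: [0.1, 0.4, 0.4]
grip_width: 0.599
```

play_rows --pt "0 0 -3 0 0 0 0.2" --pt "0 0 0 0 0 0 0.2"

```text
time_s: 4.63
eef_pos: [565.7, -113.2, 44.3]
ee_rot: [0.008, 0.712, 0.702, 0.004]
force: [-1.5, 0.6, 2.3]
grip_width: 0.603
```

Contact at about 44 mm, as estimated. Pressing on towards about 31-32.

play_rows --pt "0 0 -4 0 0 0 0.2" --pt "0 0 -4 0 0 0 0.2" --pt "0 0 0 0 0 0 0.2"

```text
time_s: 4.88
eef_pos: [565.9, -113.3, 36.5]
ee_rot: [0.008, 0.712, 0.702, 0.004]
force: [-1.9, 0.4, 6.1]
grip_width: 0.597
```

play_rows --pt "0 0 -3 0 0 0 0.2" --pt "0 0 0 0 0 0 0.2"

```text
time_s: 5.05
eef_pos: [565.9, -113.3, 33.7]
ee_rot: [0.008, 0.712, 0.702, 0.004]
force: [-1.4, 1.3, 7.1]
grip_width: 0.601
```

play_rows --pt "0 0 -2 0 0 0 0.2" --pt "0 0 0 0 0 0 0.2"

```text
time_s: 5.22
eef_pos: [565.9, -113.3, 32.2]
ee_rot: [0.008, 0.712, 0.702, 0.004]
force: [-1.6, 0.8, 7.6]
grip_width: 0.606
```

The bar is essentially bottomed (7.6 N). Sliding in +y while keeping a slight downward bias.

play_rows --pt "0 4 -0.5 0 0 0 0.2" --pt "0 4 -0.5 0 0 0 0.2" --pt "0 3 -0.5 0 0 0 0.2"

```text
time_s: 5.47
eef_pos: [567.5, -105.6, 32.7]
ee_rot: [0.012, 0.711, 0.703, 0.003]
force: [-1.0, -5.2, 7.2]
grip_width: 0.602
```

play_rows --pt "0 4 -0.5 0 0 0 0.2" --pt "0 4 -0.5 0 0 0 0.2" --pt "0 4 -0.5 0 0 0 0.2"

```text
time_s: 5.72
eef_pos: [568.7, -98.0, 33.1]
ee_rot: [0.016, 0.711, 0.703, 0.001]
force: [-2.2, -6.6, 6.5]
grip_width: 0.6
```

Tab contact (about -5 N in y), and the bolt is moving. Fz is down to 6.5 N (about 11 mm of stroke), so I'm pressing more and correcting the slow tilt and x drift.

play_rows --pt "-0.5 2 -2 0.008 0.004 0 0.2" --pt "-0.5 2 -1.5 0.008 0.004 0 0.2"

```text
time_s: 5.88
eef_pos: [568.9, -96.7, 31.6]
ee_rot: [0.011, 0.711, 0.703, 0.003]
force: [-5.5, -10.8, 13.1]
grip_width: 0.6
```

play_rows --pt "-0.5 4 -1.5 0.006 0.004 0 0.2" --pt "-0.5 4 -1.5 0.006 0.004 0 0.2"

```text
time_s: 6.05
eef_pos: [569.4, -93.5, 31.4]
ee_rot: [0.008, 0.71, 0.704, 0.003]
force: [-4.0, -11.6, 12.2]
grip_width: 0.598
```

play_rows --pt "-1 5 -1 0.005 0.003 0 0.2" --pt "-1 5 -1 0.005 0.003 0 0.2"

```text
time_s: 6.22
eef_pos: [569.4, -87.7, 31.5]
ee_rot: [0.007, 0.71, 0.704, 0.004]
force: [1.0, -7.0, 5.6]
grip_width: 0.602
```

play_rows --pt "-1 5 -1 0.005 0.003 0 0.2" --pt "-1 5 -1 0.005 0.003 0 0.2"

```text
time_s: 6.38
eef_pos: [569.5, -81.4, 31.5]
ee_rot: [0.006, 0.71, 0.704, 0.005]
force: [-0.1, -8.0, 7.7]
grip_width: 0.599
```

play_rows --pt "-1 4 -1.5 0.005 0.002 0 0.2" --pt "-1 5 -1.2 0.004 0.002 0 0.2"

```text
time_s: 6.55
eef_pos: [569.8, -76.9, 31.5]
ee_rot: [0.006, 0.71, 0.704, 0.006]
force: [-0.4, -10.2, 7.8]
grip_width: 0.601
```

play_rows --pt "-1 5 -1.2 0.004 0.002 0 0.2" --pt "-1 5 -1.2 0.004 0.002 0 0.2"

```text
time_s: 6.72
eef_pos: [570.0, -71.4, 31.6]
ee_rot: [0.007, 0.71, 0.704, 0.007]
force: [0.2, -9.9, 8.7]
grip_width: 0.598
```

play_rows --pt "-1.5 5 -1.5 0.003 0.003 0 0.2" --pt "-1.5 5 -1.5 0.003 0.003 0 0.2"

```text
time_s: 6.88
eef_pos: [570.1, -66.2, 31.6]
ee_rot: [0.009, 0.71, 0.705, 0.006]
force: [0.0, -10.8, 9.5]
grip_width: 0.599
```

play_rows --pt "-1.5 5 -1.5 0.003 0.003 0 0.2" --pt "-1.5 5 -1.5 0.003 0.003 0 0.2"

```text
time_s: 7.05
eef_pos: [570.3, -61.1, 31.7]
ee_rot: [0.011, 0.709, 0.705, 0.006]
force: [0.8, -10.5, 9.9]
grip_width: 0.598
```

play_rows --pt "-1.5 5 -1.5 0.005 0.004 0 0.2" --pt "-1.5 5 -1.5 0.005 0.004 0 0.2"

```text
time_s: 7.22
eef_pos: [570.4, -55.7, 31.7]
ee_rot: [0.011, 0.709, 0.705, 0.007]
force: [0.3, -10.4, 10.3]
grip_width: 0.603
```

play_rows --pt "-1.5 4 -1.5 0.005 0.004 0 0.2" --pt "-1.5 4 -1.5 0.005 0.004 0 0.2"

```text
time_s: 7.38
eef_pos: [570.4, -52.3, 31.7]
ee_rot: [0.011, 0.709, 0.705, 0.007]
force: [0.1, -9.9, 10.1]
grip_width: 0.602
```

play_rows --pt "-1 4 -1.5 0.004 0.003 0 0.2" --pt "-1 4 -1.5 0.004 0.003 0 0.2"

```text
time_s: 7.55
eef_pos: [570.7, -48.9, 31.6]
ee_rot: [0.011, 0.708, 0.706, 0.007]
force: [-1.8, -9.6, 11.9]
grip_width: 0.603
```

play_rows --pt "-1 3 -1.5 0.004 0.003 0 0.2" --pt "-1 3 -1.5 0.004 0.003 0 0.2"

```text
time_s: 7.72
eef_pos: [570.9, -47.4, 31.6]
ee_rot: [0.011, 0.708, 0.706, 0.007]
force: [-1.9, -8.9, 11.9]
grip_width: 0.598
```

play_rows --pt "-1 4 -1.5 0.003 0.003 0 0.2" --pt "-1 4 -1.5 0.003 0.003 0 0.2"

```text
time_s: 7.88
eef_pos: [571.0, -45.6, 31.7]
ee_rot: [0.012, 0.708, 0.706, 0.005]
force: [-5.7, -27.7, 10.6]
grip_width: 0.598
```

play_rows --pt "-1 4 -1.5 0.003 0.003 0 0.2" --pt "-1 4 -1.5 0.003 0.003 0 0.2"

```text
time_s: 8.05
eef_pos: [571.0, -45.9, 31.7]
ee_rot: [0.015, 0.709, 0.705, 0.002]
force: [-6.1, -21.1, 10.5]
grip_width: 0.6
```

The bolt's stop is reached (Fy jumps to -27 N at y about -46, as predicted). Backing off the tab slightly with the bar still held, then lifting.

play_rows --pt "0 -2 -1 0 0 0 0.2" --pt "0 -3 -0.5 0 0 0 0.2" --pt "0 0 0 0 0 0 0.2"

```text
time_s: 8.3
eef_pos: [571.9, -51.6, 32.3]
ee_rot: [0.015, 0.71, 0.704, 0.003]
force: [-2.7, -1.7, 7.6]
grip_width: 0.598
```

```bash
python3 - <<'E'
from rig import sense, optics
import cv2,numpy as np
from fit import proj,world
s=sense(); print(s["eef_pos"],s["force"])
W=optics.capture("wrist"); 
p=[599,-59,-.0105]
for y in (-30,20,30):
    print(y,proj(W,world(p,np.array([[-14,y-5,96],[14,y-5,96],[-14,y+5,96],[14,y+5,96],[0,51,54.]]))).round(0).tolist())
cv2.imwrite("pics/w5.png",cv2.convertScaleAbs(W["img"],alpha=1.8,beta=20))
E
```

```text
[571.87655587 -51.55603689  32.32149117] [-2.71745127 -1.70465142  7.5955056 ]
-30 [[353.0, 389.0], [415.0, 388.0], [354.0, 372.0], [418.0, 371.0], [378.0, 178.0]]
20 [[358.0, 293.0], [428.0, 292.0], [359.0, 271.0], [431.0, 270.0], [378.0, 178.0]]
30 [[359.0, 271.0], [431.0, 270.0], [360.0, 248.0], [434.0, 247.0], [378.0, 178.0]]
```

View pics/w5.png

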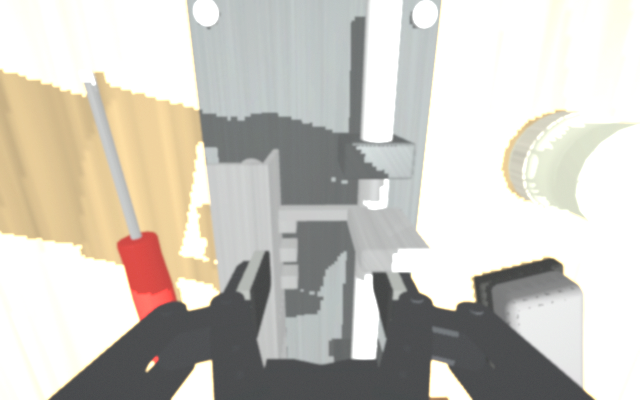

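The wrist view shows the tab at about (348-440, 210-270), next to the second guide (345-413, 140-178). The lug at row 212 is past all the teeth (rows 230-280), so the bolt is fully drawn. Lifting now.

play_rows --pt "0 -0.5 6 0 0 0 0.2" --pt "0 0 10 0 0 0 0.2" --pt "0 0 15 0 0 0 0.2" --pt "0 0 25 0 0 0 0.2" --pt "0 0 30 0 0 0 0.2"

```text
time_s: 8.77
eef_pos: [568.9, -51.0, 116.7]
ee_rot: [0.011, 0.71, 0.704, 0.001]
force: [0.7, -0.1, 0.2]
grip_width: 0.602
```

play_rows --pt "0 0 30 0 0 0 0.2" --pt "0 0 30 0 0 0 0.2" --pt "0 0 0 0 0 0 0.2" --pt "0 0 0 0 0 0 0.2"

```text
time_s: 9.1
eef_pos: [569.8, -51.4, 186.0]
ee_rot: [0.014, 0.71, 0.704, 0.003]
force: [-0.4, 0.0, -0.9]
grip_width: 0.6
```

```bash
python3 - <<'E'
from rig import sense, optics
import cv2,numpy as np
from fit import proj,world
s=sense(); print(s["eef_pos"],s["force"])
W=optics.capture("wrist"); p=[599,-59,-.0105]
for z in (74,60): print(z,proj(W,world(p,np.array([[-80,60,z],[-52,60,z],[-80,-20,z],[-52,-20,z]]))).round(1).tolist())
for y in (26,30): print(y,proj(W,world(p,np.array([[-14,y-5,96],[14,y-5,96],[-14,y+5,96],[14,y+5,96.]]))).round(0).tolist())
im=W["img"]
t=optics.capture("scene")["img"][130:230,225:365]
h=lambda i,w,H:cv2.convertScaleAbs(cv2.resize(i,(w,H),interpolation=cv2.INTER_CUBIC),alpha=1.4,beta=15)
cv2.imwrite("pics/w6.png",np.hstack([h(im[60:310,200:440],384,400),cv2.copyMakeBorder(h(t,416,297),0,103,0,0,cv2.BORDER_CONSTANT)]))
cv2.imwrite("pics/top9.png",optics.capture("top")["img"])
E
```

```text
[569.81339938 -51.39164194 186.03671027] [-0.41968316  0.02251329 -0.87723615]
74 [[259.6, 131.0], [291.6, 131.1], [264.7, 216.2], [293.9, 216.0]]
60 [[262.1, 129.5], [292.6, 129.5], [266.7, 211.1], [294.7, 211.0]]
26 [[336.0, 180.0], [368.0, 180.0], [336.0, 169.0], [369.0, 169.0]]
30 [[336.0, 176.0], [369.0, 176.0], [336.0, 164.0], [369.0, 164.0]]
```

View pics/w6.png

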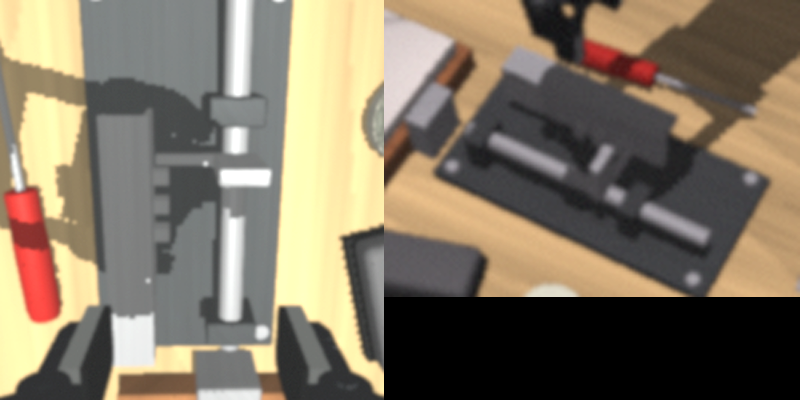

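The tab's near edge is at wrist row 176, which matches y = +30. The bar's far corner is at scene row 169.7; it was 169.8 at the start, and 171.9 would mean pressed. The bar is back up and the robot is clear, so I'm handing in.

```bash
python3 - <<'E'
from rig import ctrl,sense
import cv2,numpy as np
a,b=cv2.imread("pics/top0.png"),cv2.imread("pics/top9.png")
for n,(x,y) in dict(pad=(463,200),block=(386,155),jar=(337,152),polish=(284,125),cleaner=(253,168),driver=(350,257),scraper=(262,255)).items():
    w=30; t=cv2.cvtColor(a[y-22:y+22,x-24:x+24],6); r=cv2.matchTemplate(cv2.cvtColor(b[y-w:y+w,x-w:x+w],6),t,5); _,v,_,l=cv2.minMaxLoc(r); print(n,l[0]-6,l[1]-8,round(v,2))
print(sense()["time_s"],ctrl.finish_job())
E
```

```text
pad 0 0 1.0
block 6 -8 0.31
jar -6 -4 0.25
polish 0 0 1.0
cleaner 0 0 1.0
driver 6 -2 0.18
scraper 0 0 0.99
the job is handed in; nothing more can be done
9.25 None
```

The bolt is fully drawn and the catch bar is back up, locking it open. I handed the job in at 9.25 s, and the hand-in gave no verdict.

**What I did:** One fingertip pressed the bar to the bottom of its travel (about 7.6 N). The other pushed the tab about 60 mm until it hit its stop, where the sideways force jumped to about 28 N. I then backed off the tab with the bar still held, and lifted clear.

**Bar while the bolt moved:** Fz read 5.6–13 N. The two lowest readings while pushing were 6.5 N (about 11 mm down if it was all spring force) and a single 5.6 N. The 5.6 N alone would mean about 8.7 mm down, less than the required 9.5 mm. The tool height did not rise at that moment (31.5 mm, against 32.2 mm when first fully pressed), so I took it as noise, but I have no direct measurement of the bar there.

**Last checks:**
- **Bolt:** the tab's near edge was where a fully drawn bolt should show (y about +30 mm).
- **Bar:** its corners matched the starting "up" picture to within about 0.3 px. Fully pressed would shift them about 3 px.
- **Robot:** the force reading was near zero, with the gripper well above the lock.
- **Bystanders:** comparing top views, the pad, polish, cleaner and scraper had not moved. The same comparison failed for the block, jar and driver (match 0.31 or less), probably because the arm or its shadow covered them. The later close-up pictures show no sign that these three were disturbed, and no finger went near them.

One thing disagreed with the description: at this opening the fingertips sat about 30 mm behind the stated TCP. I found the contact height by force instead.

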